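# Show a returned toy engine to the counter camera

### The arm

A 6-joint arm with a two-finger parallel gripper is mounted at the origin on the work surface. World frame = base frame: x ahead of the robot, y to its left, z up, the work surface at z = 0. Lengths are in m, angles in rad, forces in N, time in s.
With the tool pointing down it reaches from about 0.35 to 1 m from the base axis. Payload 7.1 kg.
Tool frame: the origin (TCP) lies at the centre of the arm's flange, where the gripper is bolted on; the fingertips stand 173 mm ahead of it and the grasp point (between the pads) lies 155 mm ahead of it; z points along the fingers, y is the line along which they close (so a half turn about z gives the same grasp; the last joint's range is limited). The gripper opens to 85 mm and grips with 20 to 120 N. Pads are 22 mm wide; open, the fingers measure 114 mm over their backs; the gripper's body (76 mm by 85 mm) begins 54 mm behind the grasp point. The pads swing forward as they close: fully open they stand 13 mm farther back than shut.
Start: joints at [-1.354, 0.423, 1.63, -0, 1.089, -0.019], TCP at [0.146, -0.608, 0.405] pointing down, gripper open.
Joint ranges: [-3, 3], [-0.9, 2.11], [0.09, 2.58], [-1.31, 4.45], [0.11, 2.69], [-2.54, 2.54]. Speed limits (rad/s): [2.39, 2.39, 3.01, 3.14, 3.14, 3.14].

### API

Orientations are given as a 3x3 rotation matrix whose columns are the frame's x, y, z axes.
In Python, from rig import read_state, viewer, order gives the robot as it stands.
- The arm moves only by the tool shift_gripper, called in YAML: its name, and indented under it one key for each argument. Schema: {"type":"object","properties":{"ticks":{"type":"array","items":{"type":"array","items":{"type":"array","items":{"type":"number"},"minItems":7,"maxItems":7},"minItems":1,"maxItems":8},"minItems":1,"maxItems":1},"clamp_n":{"type":"number"},"only":{"type":"string"},"quiet":{"type":"boolean"},"lines":{"type":"string"}},"required":["ticks"],"additionalProperties":false}. ticks is a list that holds a single list of rows (three levels of brackets), with 1 to 8 rows, each of 7 numbers: a rotation vector rx, ry, rz in parts of the range, where 1.0 means 4 rad, then dx, dy, dz in parts of the range, where 1.0 means 0.3 m, then the finger opening in m; each row is the pose to reach, as a shift and turn from the pose commanded when the call began, along the tool's axes at that moment; what a row does not reach only later rows make up. A row lasts 1/12 s, in which the tool goes at most 0.0417 m and 0.125 rad, less where a joint would pass 70% of its speed; a pose out of reach is approached as far as the arm can. The fingers move at their own pace and stop on an object; clamp_n is the grip in N (left out, the last holds). Time passes only in rows, so rows that do not move let the fingers close. The tool returns the time, the measured TCP pose, the force, the opening and the grip force at its end. only (a regular expression) keeps the lines of the reply that match it, lines (a string "A,B") keeps lines A to B, and quiet returns only ok. A shift or turn number past 1, either way, is cut back to 1. Input that does not fit is refused with a message, and nothing moves.
- read_state(): the state, without advancing time (a new reading comes with each control period).
- viewer.snapshot(name): name is "side" or "top"; returns the picture (400x640x3 uint8, red, green, blue); there is no depth.
- viewer.camera_params(name): a dict with "K" (3x3 intrinsics, pixels), "dist_coeffs" ([k1, k2, p1, p2, k3] as OpenCV has them; the pictures are not rectified), "extrinsics" (4x4, takes a point from world to camera coordinates). Camera axes: x right, y up, looking along -z (the intrinsics and any distortion apply to the point x, -y, -z); pixel columns grow to the right and rows downward; lengths in m; the calibration is good to about 2 mm. A picture is of the moment at which its call begins. camera_params takes no time and is no camera call.
- order.finish_job(): hands the job in; it is judged then, once.
The state is a dict: "t": time; "qpos": joint angles; "dq": joint speeds; "effort": joint torques, N m; "tcp_pos": TCP position; "ee_rot": TCP orientation; "ft_force": force on the tool from outside, world axes, zero at the start; "ft_torque": the same for the moment, N m; "gripper_width": finger opening in m; "grip_force": force on a finger pad.
Only numpy, scipy, OpenCV 4.12 (cv2) and the standard library are available. Lean on these libraries where they do the work, as an engineer would, in place of code of your own. Each camera call takes 0.05 s, during which the arm holds its last target. There are 200 camera calls.

### The job

First swing the counter camera on its stiff arm out from the side until the arm lies straight above the long foot of its stand, and let go of it. Then take the wooden toy engine (the one with cab and chimney) out of the tray and hold it up with the middle of its hood 10 cm straight in front of the lens, at lens height, nose towards the lens, not leaning sideways, and tipped nose up by about 30 degrees so that the camera sees its wheels and underside. Finish while holding it there still, touching neither camera nor stand, and leave the wagon and the other things on the counter where they are.

Things in the scene. Friction and masses are not known exactly. Their poses are not given: they have to be found in the camera images.
- stand: Fixed camera stand. Origin on the counter under the column, which is the vertical swing axis. Dark round base 100 mm across, 14 mm high, with a straight long foot 26 mm wide and 10 mm high that reaches from the origin 200 mm along the stand's -x axis (roughly towards the robot). Column 22 mm thick, 190 mm high, with the swing arm on top.
- cam_arm (a joint): Swing angle of the camera arm about the column, rad: 0 when the arm lies straight above the long foot, growing as the camera swings towards the robot's left (+y). It starts at 0.55 to 0.9, stops at -0.5 and 1.2. It turns stiffly: about 2.5 N at the handle moves it, and it stays where it is left.
- cam_handle (a point): Centre of the handle: an upright round rubber post 16 mm thick that stands on top of the camera head, from 222 to 267 mm above the counter; this point is 248 mm above the counter and 140 mm from the swing axis. Moves with the arm.
- lens (a point): Centre of the lens face, 200 mm above the counter, 165 mm from the swing axis: a black disc on the outer end of the camera head, looking level, straight away from the column. The head is a grey box 46 mm along the arm, 60 mm wide, 46 mm high, centred 140 mm from the axis and 200 mm up. The point's x axis points back to the column, z up.
- view (a point): The place to show things: the point in the air 100 mm straight in front of the lens, 200 mm above the counter, 265 mm from the swing axis. Moves with the arm; its x axis points to the lens (and on to the column), z up.
- loco: Loose wooden toy engine, 100 mm long (x, nose +x), 76 mm high (z), 48 mm wide over the wheels, 120 to 240 g; origin at the middle of its underside (wheel bottoms). Body 34 mm wide: floor 10 to 26 mm up; hood x = -15 to 47 mm, 26 to 56 mm up; chimney 14 mm thick at x = 35, to 74 mm; cab behind x = -15 mm, its roof 42 mm wide, from x = -11 back. Wheels 26 mm across at x = -31 and 31 mm, fixed.
- loco_mid (a point): Middle of the engine's hood, 10 mm ahead of its origin and 45 mm up, on its centre plane: the point to bring to the view point. Same axes as the engine. The hood's sides are flat, upright and 34 mm apart: a good grasp is across them here, from above, tips above the wheels.
- loco_nose (a point): Front face of the engine's hood: 50 mm ahead of the engine's origin (+x) and 35 mm up.
- tray: Fixed shallow plywood tray, 200 mm (x) by 320 mm (y), rim 28 mm high, walls and floor 6 mm or less; origin under its centre. The engine and the wagon stand in it, one in each half along y, either way round.
- wagon: Bystander: wooden open wagon without cab or chimney, 94 mm long (x), 48 mm wide over the wheels, 50 mm high; in the tray beside the engine. Origin at the middle of its underside.
- gift_box: Bystander: cardboard gift box 80 by 80 by 60 mm high with a red ribbon, on the counter to the robot's left. Origin under its centre.
- jar: Bystander: clear jar with a wooden cap, 64 mm across, 90 mm high, on the counter to the robot's left. Origin under its centre.
Not all that is in view belongs to the job. Leave any purple look-alike of the loco alone.

How it is judged:
On the way, in this order (a step that is already met when the one before it is completed fails the run):
1. the camera arm lies above the foot (within 0.12 rad), at rest and let go (value of joint cam_arm between -0.12 and 0.12 rad and velocity of joint cam_arm between -0.03 and 0.03 rad/s and contact force between the fingers and stand below 0.1 N), for 0.3 s.
2. the engine is lifted clear of the tray (height (world z) of loco_mid above 0.12 m and contact force between loco and tray below 0.05 N and contact force between the fingers and loco above 1 N), for 0.2 s.
At the end, for the whole second after the job is handed in: Arm within 0.12 rad of the foot; engine held still, hood middle within 30 mm of the view point (25 in height), nose to the lens within 15 deg, nose up 30 deg (12 either way), sideways lean under 10 deg; camera and stand untouched; wagon, gift box and jar within 30 mm of their starts (value of joint cam_arm between -0.12 and 0.12 rad and distance between loco_mid and view below 0.03 m and x of loco_nose in the frame of view above 0 m and z of loco_mid in the frame of view between -0.025 and 0.025 m and angle between the y axis of loco and the y axis of view, either way round below 0.26 rad and angle between loco's own x axis and vertical between 0.83 and 1.26 rad and angle between loco's own y axis and vertical between 1.4 and 1.75 rad and angle between loco's own z axis and vertical below 0.8 rad and contact force between the fingers and loco above 1 N and contact force between each of loco, the arm, the fingers and stand below 0.05 N and contact force between loco and tray below 0.05 N and linear speed of loco below 0.03 m/s and angular speed of loco below 0.2 rad/s and distance of each of wagon, gift_box, jar from where it was at the start of the episode below 0.03 m); the arm keeps its last pose, push and grip.
It fails at once if the wagon, the gift box or the jar is moved more than 30 mm (distance of any of wagon, gift_box, jar from where it was at the start of the episode above 0.03 m).
It also fails if it takes over 46 s, if anything falls off the work surface, if the arm or the gripper's body presses on something with over 40 N, if the wrist force passes 120 N, or if a joint passes its speed limit or range.

## Working session

There is one attempt and no reset: what is moved stays moved. The work goes in short steps, Python scripts to look and compute and a tool call to move; the robot and the scene stay as the last step left them, time stands still between calls to the robot, and variables do not carry over. Pictures are saved under pics/ and viewed, at most 10 in all, crops included, and the job is handed in when it is done.

```bash
ls; mkdir -p pics; cat > h.py <<'E'
import numpy as np, cv2
from rig import read_state, viewer, order
def snap(n,f=None):
    im=viewer.snapshot(n)
    if f: cv2.imwrite('pics/'+f,im[:,:,::-1])
    return im
def ray(n,u,v):
    p=viewer.camera_params(n);K=np.array(p['K'],float);d=np.array(p['dist_coeffs'],float);E=np.array(p['extrinsics'])
    x,y=cv2.undistortPoints(np.array([[[u,v]]],float),K,d)[0,0]
    R,t=E[:3,:3],E[:3,3]
    return -R.T@t, R.T@np.array([x,-y,-1.])
def plane(n,u,v,z):
    o,d=ray(n,u,v); return o+d*(z-o[2])/d[2]
def proj(n,P):
    p=viewer.camera_params(n);E=np.array(p['extrinsics'])
    c=(E[:3,:3]@np.atleast_2d(P).T).T+E[:3,3]; c=c*[1,-1,-1]
    return cv2.projectPoints(c,np.zeros(3),np.zeros(3),np.array(p['K'],float),np.array(p['dist_coeffs'],float))[0][:,0]
E
python3 - <<'E'
from h import *
a=snap('top','a_top.png');b=snap('side','a_side.png')
for n in('top','side'):
    o,d=ray(n,320,200);print(n,o.round(3),d.round(3))
s=read_state();print(s['t'],s['tcp_pos'],s['ee_rot'])
E
```

```text
pics
top [ 0.413 -0.094  1.558] [ 0.083  0.014 -0.997]
side [0.113 0.845 1.355] [ 0.265 -0.594 -0.76 ]
0.1 [ 0.14597224 -0.60745388  0.4040067 ] [[ 9.72339671e-01  2.33571142e-01 -2.91780526e-04]
 [ 2.33571320e-01 -9.72338677e-01  1.39142484e-03]
 [ 4.12871979e-05 -1.42108913e-03 -9.99998989e-01]]
```

View pics/a_top.png

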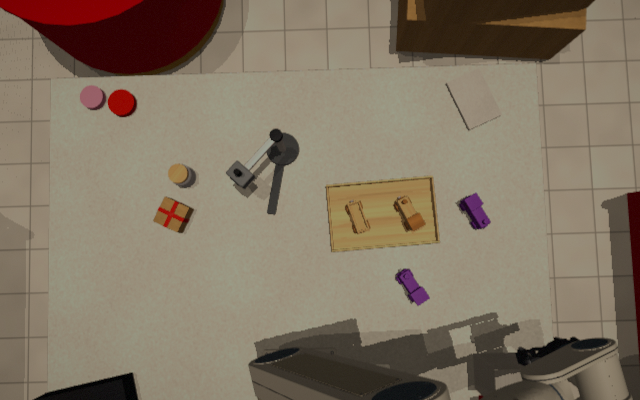

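View pics/a_side.png

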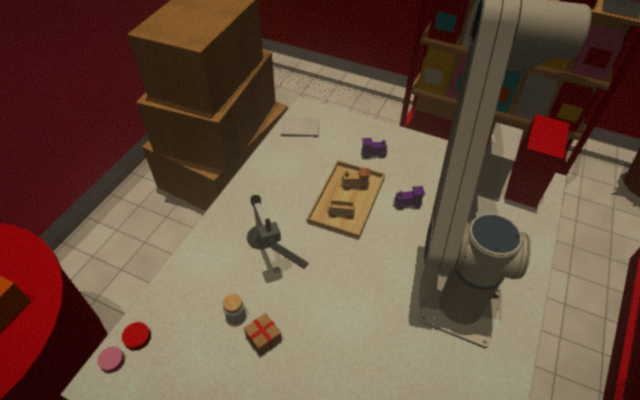

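The top view shows the stand base at (283,149), the foot end at (271,212), the camera head at (241,174), and the tray at (382,214). Engine candidates are:
- the wooden piece at (409,213), in the tray
- the plain wooden piece at (357,217), in the tray
- purple ones at (475,211) and (412,286), on the counter

(409,213) fits best: it is wooden, in the tray, and seems to have a cab and chimney. I'll confirm it in an enlarged crop.

```bash
python3 - <<'E'
from h import *
a=cv2.imread('pics/a_top.png');b=cv2.imread('pics/a_side.png')
f=lambda i,x,y,w,h,k:cv2.resize(i[y:y+h,x:x+w],None,fx=k,fy=k,interpolation=cv2.INTER_CUBIC)
c=np.hstack([f(a,340,180,100,70,4),f(b,315,155,100,70,4)])
d=np.hstack([f(a,220,120,100,70,4) if 0 else f(a,215,125,100,75,4),f(b,230,185,100,75,4)])
cv2.imwrite('pics/crop1.png',np.vstack([c,d])[:600])
P=lambda u,v,z:plane('top',u,v,z).round(3)
print('base',P(283,149,.014),'foot end',P(271.5,213,.01),'tray corners',[P(*q,.028) for q in[(327,186),(433,178),(439,241),(332,250)]])
hsv=cv2.cvtColor(a,cv2.COLOR_BGR2HSV); 
print(hsv[213,409],hsv[220,413],hsv[205,404],hsv[200,380],hsv[230,385],hsv[217,357])
E
```

```text
base [0.7   0.034 0.014] foot end [0.508 0.073 0.01 ] tray corners [array([ 0.582, -0.095,  0.028]), array([ 0.596, -0.41 ,  0.028]), array([ 0.41 , -0.42 ,  0.028]), array([ 0.392, -0.104,  0.028])]
[ 19 137 156] [ 15 184 143] [ 18 138 157] [ 20 123 157] [ 22 116 156] [ 19 136 157]
```

View pics/crop1.png

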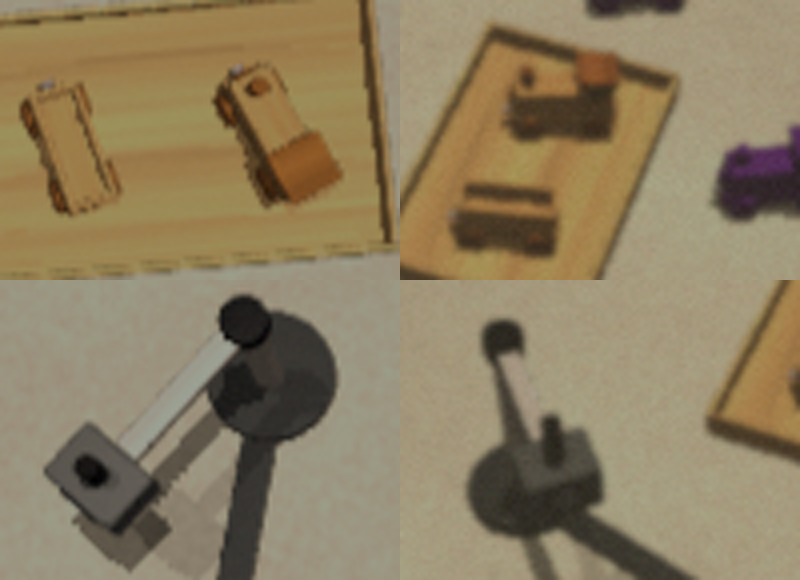

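The crop confirms the right-hand wooden piece as the engine, with a chimney at about (404.5,201.7) and a cab roof at about (416,222), so its nose points towards +x. The handle top is at (237.7,172).

```bash
python3 - <<'E'
from h import *
def tri(a,b):
    o1,d1=ray('top',*a);o2,d2=ray('side',*b)
    s=np.linalg.lstsq(np.c_[d1,-d2],o2-o1,rcond=None)[0];p,q=o1+s[0]*d1,o2+s[1]*d2
    return ((p+q)/2).round(3),np.linalg.norm(p-q).round(4)
P=lambda u,v,z:plane('top',u,v,z).round(4)
S=lambda u,v,z:plane('side',u,v,z).round(4)
ch=P(404.4,201.8,.080);cab=P(416.3,222,.082)
print('chim',ch,S(315+131/4,155+70/4,.08),'roof',cab,S(315+598/4,155+66/4,.082),np.linalg.norm((ch-cab)[:2]),np.degrees(np.arctan2(*(ch-cab)[[1,0]])))
h=P(237.7,171.8,.267);print('handle',h,S(230+552/4,185+(420-280)/4,.267))
c=P(276.2,134.8,.205);print('col',c,'base',P(283.3,148.8,.014))
print('r',np.linalg.norm((h-c)[:2]))
# foot: dark mask, principal line
a=cv2.imread('pics/a_top.png');g=a.max(2)
m=((g<75)*255).astype(np.uint8)
pts=[]
for v in range(172,208,3):
    u=np.where(m[v,255:300])[0]+255
    print(v,u.min() if len(u) else 0,u.max() if len(u) else 0,len(u),end='; ')
    if 0<len(u)<14: pts.append(P((u.min()+u.max())/2,v,.01)[:2])
pts=np.array(pts)
if len(pts):
    k=np.polyfit(pts[:,0],pts[:,1],1);print('\nfoot slope',k,'y at base',np.polyval(k,.7))
E
```

```text
chim [ 0.5242 -0.315   0.08  ] [ 0.5201 -0.3177  0.08  ] roof [ 0.4655 -0.3462  0.082 ] [ 0.1241 -0.5087  0.082 ] 0.0664765372142683 27.991367401326844
handle [0.5983 0.1282 0.267 ] [0.3329 0.0055 0.267 ]
col [0.7028 0.0352 0.205 ] base [0.7002 0.033  0.014 ]
r 0.13989013546351287
172 274 282 9; 175 274 281 8; 178 255 280 9; 181 273 280 8; 184 272 279 8; 187 255 279 10; 190 271 278 8; 193 270 278 9; 196 270 277 8; 199 270 277 8; 202 269 276 8; 205 268 276 9; 
foot slope [-0.11390581  0.13180796] y at base 0.052073894784612496
```

```bash
cat >> h.py <<'E'
from scipy.spatial.transform import Rotation as Ro
def tri(a,b):
    o1,d1=ray('top',*a);o2,d2=ray('side',*b)
    s=np.linalg.lstsq(np.c_[d1,-d2],o2-o1,rcond=None)[0];p,q=o1+s[0]*d1,o2+s[1]*d2
    return ((p+q)/2).round(4),np.linalg.norm(p-q).round(4)
def down(yaw_y): # tool down, y axis at yaw_y deg
    a=np.radians(yaw_y);y=np.array([np.cos(a),np.sin(a),0]);z=np.array([0,0,-1.]);return np.c_[np.cross(y,z),y,z]
def delta(gp,R,off=.155): # grasp point target -> tool-frame shift and rotvec
    s=read_state();R0=np.array(s['ee_rot']);t=np.array(gp)-off*R[:,2]
    print('t',s['t'],'rv',Ro.from_matrix(R0.T@R).as_rotvec().round(3),'d',(R0.T@(t-s['tcp_pos'])).round(4),'tcp',np.round(s['tcp_pos'],4))
E
python3 - <<'E'
from h import *
print('handle',tri((237.7,171.8),(230+152/4,185+140/4)),'chim',tri((404.4,201.8),(347.75,172.5)),'roof',tri((416.3,222),(315+198/4,155+64/4)))
print(plane('top',278,172,.01)-plane('top',272,205,.01),plane('top',271.5,213,.01),plane('side',306,262,.01),plane('side',263,237,.014))
delta([.598,.128,.30],down(-90))
E
```

```text
handle (array([0.5985, 0.1285, 0.2648]), np.float64(0.0002)) chim (array([ 0.5219, -0.3155,  0.0817]), np.float64(0.0047)) roof (array([ 0.4649, -0.3455,  0.0865]), np.float64(0.0009))
[ 0.09912694 -0.0202474   0.        ] [0.50771319 0.07320091 0.01      ] [0.50958019 0.06428916 0.01      ] [0.68950669 0.03729818 0.014     ]
t 0.1 rv [-0.001  0.     0.236] d [ 0.6113 -0.6096 -0.0501] tcp [ 0.146  -0.6075  0.404 ]
```

Units first: shifts go in shares of 0.3 m and turns go in shares of 4 rad. So -0.22 m is -0.7333, -0.19 m is -0.6333, 0.235 rad is 0.0588.

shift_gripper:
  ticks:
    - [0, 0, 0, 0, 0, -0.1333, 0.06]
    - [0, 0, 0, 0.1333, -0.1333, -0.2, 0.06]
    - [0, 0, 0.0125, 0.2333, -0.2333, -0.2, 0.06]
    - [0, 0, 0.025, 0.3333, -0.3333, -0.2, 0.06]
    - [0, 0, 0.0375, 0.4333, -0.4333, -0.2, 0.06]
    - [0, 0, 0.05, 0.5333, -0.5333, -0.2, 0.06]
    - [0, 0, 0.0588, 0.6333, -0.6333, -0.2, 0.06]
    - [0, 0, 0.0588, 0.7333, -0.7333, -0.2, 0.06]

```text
refused: ticks: the value is too long (schema: maxItems 1). Nothing was moved.
```

The call was refused and nothing moved: it wants a list holding one list of rows, three levels of brackets. Same move again in that form.

shift_gripper:
  ticks:
    - [[0, 0, 0, 0, 0, -0.1333, 0.06], [0, 0, 0, 0.1333, -0.1333, -0.2, 0.06], [0, 0, 0.0125, 0.2333, -0.2333, -0.2, 0.06], [0, 0, 0.025, 0.3333, -0.3333, -0.2, 0.06], [0, 0, 0.0375, 0.4333, -0.4333, -0.2, 0.06], [0, 0, 0.05, 0.5333, -0.5333, -0.2, 0.06], [0, 0, 0.0588, 0.6333, -0.6333, -0.2, 0.06], [0, 0, 0.0588, 0.7333, -0.7333, -0.2, 0.06]]

```text
t: 0.77
tcp_pos: [0.2974, -0.3593, 0.4646]
ee_rot: [[1.0, -0.002, -0.0], [-0.002, -1.0, 0.0], [-0.0, -0.0, -1.0]]
ft_force: [1.7, -0.6, 0.4]
gripper_width: 0.0604
grip_force: 0.0
```

In the tool's units: -0.26 m is -0.8667, 0.14 m is 0.4667.

shift_gripper:
  ticks:
    - [[0, 0, 0, 0.0667, -0.1, 0, 0.06], [0, 0, 0, 0.1333, -0.2167, 0, 0.06], [0, 0, 0, 0.2, -0.3333, 0, 0.06], [0, 0, 0, 0.2667, -0.45, 0, 0.06], [0, 0, 0, 0.3333, -0.5667, 0, 0.06], [0, 0, 0, 0.4, -0.6667, 0, 0.06], [0, 0, 0, 0.4667, -0.7667, 0, 0.06], [0, 0, 0, 0.5333, -0.8667, 0, 0.06]]

```text
t: 1.43
tcp_pos: [0.4573, -0.0992, 0.4647]
ee_rot: [[1.0, 0.001, -0.0], [0.001, -1.0, -0.0], [-0.0, 0.0, -1.0]]
ft_force: [0.8, -0.8, -0.1]
gripper_width: 0.0598
grip_force: 0.0
```

shift_gripper:
  ticks:
    - [[0, 0, 0, 0.0667, -0.1, 0, 0.06], [0, 0, 0, 0.1333, -0.2167, 0, 0.06], [0, 0, 0, 0.2, -0.3333, 0, 0.06], [0, 0, 0, 0.2667, -0.45, 0, 0.06], [0, 0, 0, 0.3333, -0.5667, 0, 0.06], [0, 0, 0, 0.4, -0.6667, 0, 0.06], [0, 0, 0, 0.4667, -0.75, 0, 0.06], [0, 0, 0, 0.4667, -0.75, 0, 0.06]]

```text
t: 2.1
tcp_pos: [0.599, 0.1282, 0.4642]
ee_rot: [[1.0, 0.004, 0.002], [0.004, -1.0, 0.002], [0.002, -0.002, -1.0]]
ft_force: [-1.4, 0.2, 0.8]
gripper_width: 0.0598
grip_force: 0.0
```

```bash
python3 -c "
from h import *
delta([.598,.128,.25],down(-90))"
```

```text
t 2.1 rv [-0.002 -0.002  0.004] d [-0.0011  0.0003  0.0592] tcp [0.599  0.1282 0.4642]
```

Now I'll lower over the post and close gently.

In the tool's units: 0.058 m is 0.1933, 0.04 m is 0.1333.

shift_gripper:
  ticks:
    - [[0, 0, 0, 0, 0, 0.0667, 0.06], [0, 0, 0, 0, 0, 0.1333, 0.06], [0, 0, 0, 0, 0, 0.1933, 0.06], [0, 0, 0, 0, 0, 0.1933, 0.06]]

```text
t: 2.43
tcp_pos: [0.5951, 0.1236, 0.4026]
ee_rot: [[1.0, 0.001, -0.007], [0.001, -1.0, -0.001], [-0.007, 0.001, -1.0]]
ft_force: [-0.6, 0.4, -0.6]
gripper_width: 0.0599
grip_force: 0.0
```

shift_gripper:
  ticks:
    - [[0, 0, 0, 0, 0, 0, 0.03], [0, 0, 0, 0, 0, 0, 0.01], [0, 0, 0, 0, 0, 0, 0.01], [0, 0, 0, 0, 0, 0, 0.01], [0, 0, 0, 0, 0, 0, 0.01], [0, 0, 0, 0, 0, 0, 0.01], [0, 0, 0, 0, 0, 0, 0.01]]
  clamp_n: 25

```text
t: 3.02
tcp_pos: [0.5958, 0.1254, 0.4082]
ee_rot: [[1.0, 0.001, -0.001], [0.001, -1.0, 0.003], [-0.001, -0.003, -1.0]]
ft_force: [-6.8, 8.0, 2.3]
gripper_width: 0.0154
grip_force: 25.3
```

In the tool's units: 0.065 m is 0.2167, 0.0476 m is 0.1587.

shift_gripper:
  ticks:
    - [[0, 0, 0, -0.02, 0.025, 0, 0.01], [0, 0, 0, -0.0383, 0.05, 0, 0.01], [0, 0, 0, -0.055, 0.0767, 0, 0.01], [0, 0, 0, -0.069, 0.1033, 0, 0.01], [0, 0, 0, -0.0817, 0.13, 0, 0.01], [0, 0, 0, -0.0923, 0.1587, 0, 0.01], [0, 0, 0, -0.1017, 0.1867, 0, 0.01], [0, 0, 0, -0.11, 0.2167, 0, 0.01]]

```text
t: 3.68
tcp_pos: [0.5623, 0.0599, 0.408]
ee_rot: [[1.0, 0.002, -0.002], [0.002, -1.0, 0.003], [-0.002, -0.003, -1.0]]
ft_force: [-9.4, 7.5, 5.2]
gripper_width: 0.0155
grip_force: 25.7
```

shift_gripper:
  ticks:
    - [[0, 0, 0, 0, 0, 0, 0.01], [0, 0, 0, 0, 0, 0, 0.01], [0, 0, 0, 0, 0, 0, 0.01]]

```text
t: 3.93
tcp_pos: [0.5623, 0.0588, 0.4079]
ee_rot: [[1.0, 0.001, -0.003], [0.001, -1.0, -0.0], [-0.003, 0.0, -1.0]]
ft_force: [-9.4, -0.3, 7.4]
gripper_width: 0.0152
grip_force: 25.8
```

```bash
python3 - <<'E'
from h import *
a=snap('top','b_top.png');b=snap('side','b_side.png')
f=lambda i,x,y,w,h,k:cv2.resize(i[y:y+h,x:x+w,::-1],None,fx=k,fy=k,interpolation=cv2.INTER_CUBIC)
cv2.imwrite('pics/crop2.png',np.hstack([f(a,215,125,100,100,4),f(b,225,180,100,100,4)]))
E
```

```text
(no output)
```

View pics/crop2.png

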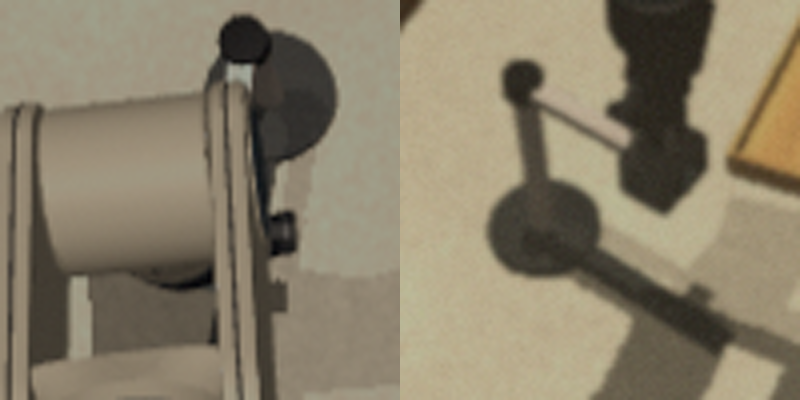

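The side view shows the arm lying over the foot, with the head at about (390,222). I'll release and retreat.

In the tool's units: -0.07 m is -0.2333, -0.06 m is -0.2.

shift_gripper:
  ticks:
    - [[0, 0, 0, 0, 0, 0, 0.03], [0, 0, 0, 0, 0, 0, 0.05], [0, 0, 0, 0, 0, 0, 0.06], [0, 0, 0, 0, 0, 0, 0.06], [0, 0, 0, 0, 0, -0.0667, 0.06], [0, 0, 0, 0, 0, -0.1333, 0.06], [0, 0, 0, 0, 0, -0.2, 0.06], [0, 0, 0, 0, 0, -0.2333, 0.06]]

```text
t: 4.7
tcp_pos: [0.5643, 0.059, 0.4793]
ee_rot: [[1.0, 0.001, 0.004], [0.001, -1.0, 0.0], [0.004, -0.0, -1.0]]
ft_force: [0.4, -0.7, -0.1]
gripper_width: 0.0598
grip_force: 0.0
```

shift_gripper:
  ticks:
    - [[0, 0, 0, 0, 0.1333, 0, 0.07], [0, 0, 0, 0, 0.2667, 0, 0.07], [0, 0, 0, 0, 0.4, 0, 0.07], [0, 0, 0, 0, 0.5333, 0, 0.07], [0, 0, 0, 0, 0.6667, 0, 0.07], [0, 0, 0, 0, 0.6667, 0, 0.07]]

```text
t: 5.2
tcp_pos: [0.5636, -0.1467, 0.4765]
ee_rot: [[1.0, -0.004, 0.001], [-0.004, -1.0, -0.002], [0.001, 0.002, -1.0]]
ft_force: [-0.1, 0.9, 0.2]
gripper_width: 0.0699
grip_force: 0.0
```

```bash
python3 - <<'E'
from h import *
a=snap('top','c_top.png');b=snap('side','c_side.png')
f=lambda i,x,y,w,h,k:cv2.resize(i[y:y+h,x:x+w,::-1],None,fx=k,fy=k,interpolation=cv2.INTER_CUBIC)
cv2.imwrite('pics/crop3.png',np.hstack([f(a,215,125,100,100,4),f(b,225,180,100,100,4)]))
E
```

```text
(no output)
```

View pics/crop3.png

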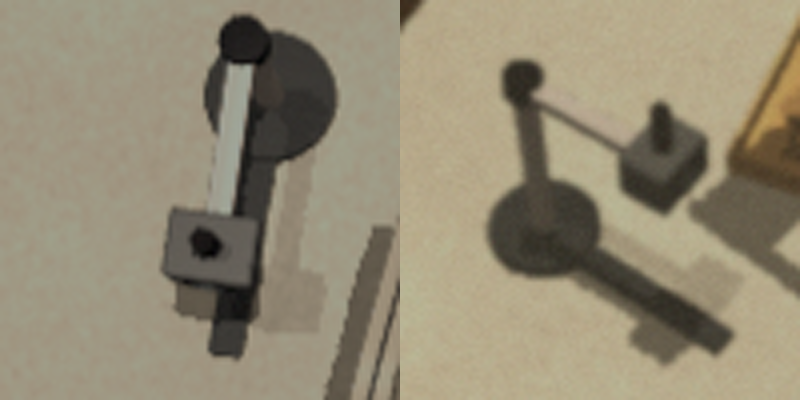

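```bash
python3 - <<'E'
from h import *
h,_=tri((265.9,185.1),(225+60/1*1+262/4-60,180+104/4));print('handle tri',h,_)
hp=plane('top',265.9,185.1,.267);c=plane('top',276.2,134.7,.205);b=plane('top',283.3,148.8,.014);f=plane('top',215+229/4,125+355/4,.01)
ang=lambda v:np.arctan2(v[1],-v[0])
print(hp,c,b,f,'arm',ang(hp-c),ang(hp-b),'foot',ang(f-b))
delta([.5,-.3275,.13],down(-62))
E
```

```text
handle tri [0.5615 0.0573 0.2705] 0.0014
[0.56256366 0.05791269 0.267     ] [0.70307124 0.03514912 0.205     ] [0.70022269 0.03298445 0.014     ] [0.50539743 0.07100204 0.01      ] arm 0.16061403737221938 0.1791454679085023 foot 0.1927150710047331
t 5.3 rv [-0.     0.    -0.491] d [-0.0631  0.1851  0.1913] tcp [ 0.5637 -0.1426  0.4763]
```

In the tool's units: 0.19 m is 0.6333, -0.02 m is -0.0667, -0.08 rad is -0.02.

shift_gripper:
  ticks:
    - [[0, 0, -0.02, -0.0333, 0.1, 0.0667, 0.07], [0, 0, -0.04, -0.0667, 0.2, 0.1333, 0.07], [0, 0, -0.06, -0.1, 0.3, 0.2167, 0.07], [0, 0, -0.08, -0.1333, 0.4, 0.3, 0.07], [0, 0, -0.1, -0.1667, 0.5, 0.4, 0.07], [0, 0, -0.1225, -0.2, 0.5833, 0.5, 0.07], [0, 0, -0.1225, -0.21, 0.6167, 0.5833, 0.07], [0, 0, -0.1225, -0.21, 0.6167, 0.6333, 0.07]]

```text
t: 5.97
tcp_pos: [0.4999, -0.3265, 0.2836]
ee_rot: [[0.882, 0.471, -0.003], [0.471, -0.882, 0.002], [-0.002, -0.003, -1.0]]
ft_force: [0.1, 0.6, 0.8]
gripper_width: 0.07
grip_force: 0.0
```

shift_gripper:
  ticks:
    - [[0, 0, 0, 0, 0, 0, 0.07], [0, 0, 0, 0, 0, 0, 0.07], [0, 0, 0, 0, 0, 0, 0.07]]

```text
t: 6.22
tcp_pos: [0.5019, -0.3252, 0.2878]
ee_rot: [[0.881, 0.473, 0.001], [0.473, -0.881, -0.001], [0.001, 0.001, -1.0]]
ft_force: [-0.6, -0.8, 0.4]
gripper_width: 0.0703
grip_force: 0.0
```

```bash
python3 - <<'E'
from h import *
delta([.5,-.3275,.055],down(-62))
b=snap('side','d_side.png')
cv2.imwrite('pics/crop4.png',cv2.resize(b[145:225,300:420,::-1],None,fx=5,fy=5,interpolation=cv2.INTER_CUBIC))
E
```

```text
t 6.2167 rv [ 0.001 -0.001  0.004] d [-0.0028  0.001   0.0778] tcp [ 0.5019 -0.3252  0.2878]
```

View pics/crop4.png

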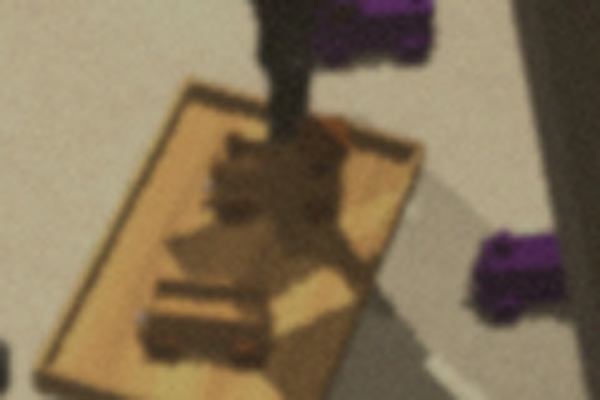

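In the tool's units: 0.08 m is 0.2667, 0.072 m is 0.24.

shift_gripper:
  ticks:
    - [[0, 0, 0, -0.01, 0.0033, 0.0667, 0.07], [0, 0, 0, -0.01, 0.0033, 0.1333, 0.07], [0, 0, 0, -0.01, 0.0033, 0.2, 0.07], [0, 0, 0, -0.01, 0.0033, 0.24, 0.07], [0, 0, 0, -0.01, 0.0033, 0.2667, 0.07], [0, 0, 0, -0.01, 0.0033, 0.2667, 0.07]]

```text
t: 6.77
tcp_pos: [0.4989, -0.3278, 0.2061]
ee_rot: [[0.882, 0.472, -0.001], [0.472, -0.882, 0.001], [-0.001, -0.001, -1.0]]
ft_force: [0.4, 0.6, 1.1]
gripper_width: 0.0699
grip_force: 0.0
```

shift_gripper:
  ticks:
    - [[0, 0, 0, 0, 0, 0, 0.05], [0, 0, 0, 0, 0, 0, 0.02], [0, 0, 0, 0, 0, 0, 0.02], [0, 0, 0, 0, 0, 0, 0.02], [0, 0, 0, 0, 0, 0, 0.02], [0, 0, 0, 0, 0, 0, 0.02]]
  clamp_n: 50

```text
t: 7.27
tcp_pos: [0.4994, -0.3287, 0.2081]
ee_rot: [[0.882, 0.471, 0.002], [0.471, -0.882, -0.001], [0.001, 0.002, -1.0]]
ft_force: [0.3, 0.8, 7.1]
gripper_width: 0.0333
grip_force: 49.5
```

In the tool's units: -0.16 m is -0.5333, -0.15 m is -0.5.

shift_gripper:
  ticks:
    - [[0, 0, 0, 0, 0, -0.05, 0.02], [0, 0, 0, 0, 0, -0.1333, 0.02], [0, 0, 0, 0, 0, -0.2333, 0.02], [0, 0, 0, 0, 0, -0.3333, 0.02], [0, 0, 0, 0, 0, -0.4333, 0.02], [0, 0, 0, 0, 0, -0.5, 0.02], [0, 0, 0, 0, 0, -0.5333, 0.02], [0, 0, 0, 0, 0, -0.5333, 0.02]]

```text
t: 7.93
tcp_pos: [0.4992, -0.3286, 0.3692]
ee_rot: [[0.882, 0.471, 0.004], [0.471, -0.882, -0.003], [0.002, 0.004, -1.0]]
ft_force: [0.9, 0.7, -1.9]
gripper_width: 0.0332
grip_force: 50.3
```

shift_gripper:
  ticks:
    - [[0, 0, 0, 0, 0, 0, 0.02], [0, 0, 0, 0, 0, 0, 0.02], [0, 0, 0, 0, 0, 0, 0.02]]

```text
t: 8.18
tcp_pos: [0.4983, -0.328, 0.3648]
ee_rot: [[0.882, 0.471, -0.003], [0.471, -0.882, 0.002], [-0.002, -0.003, -1.0]]
ft_force: [-0.2, 0.1, -2.3]
gripper_width: 0.0334
grip_force: 50.3
```

```bash
cat >> h.py <<'E'
def tilted(yaw,pitch): # tool with x axis = loco x at yaw, nose up pitch (deg)
    return Ro.from_euler('ZYX',[yaw,-pitch,0],degrees=True).as_matrix()@np.diag([1,-1,-1.])
E
python3 - <<'E'
from h import *
print(tilted(28,0).round(3))
delta([.425,-.03,.22],tilted(-9.7,0),.157)
delta([.439,.079,.2],tilted(-9.7,29),.157)
a=snap('top','e_top.png');b=snap('side','e_side.png')
f=lambda i,x,y,w,h,k:cv2.resize(i[y:y+h,x:x+w,::-1],None,fx=k,fy=k,interpolation=cv2.INTER_CUBIC)
cv2.imwrite('pics/crop5.png',np.hstack([f(a,340,150,100,100,4),f(b,310,100,100,100,4)]))
E
```

```text
[[ 0.883  0.469  0.   ]
 [ 0.469 -0.883  0.   ]
 [ 0.     0.    -1.   ]]
t 8.1833 rv [-0.002  0.002  0.66 ] d [ 0.0758 -0.2974 -0.0114] tcp [ 0.4983 -0.328   0.3648]
t 8.1833 rv [-0.169  0.49   0.645] d [ 0.0794 -0.4335  0.0286] tcp [ 0.4983 -0.328   0.3648]
```

View pics/crop5.png

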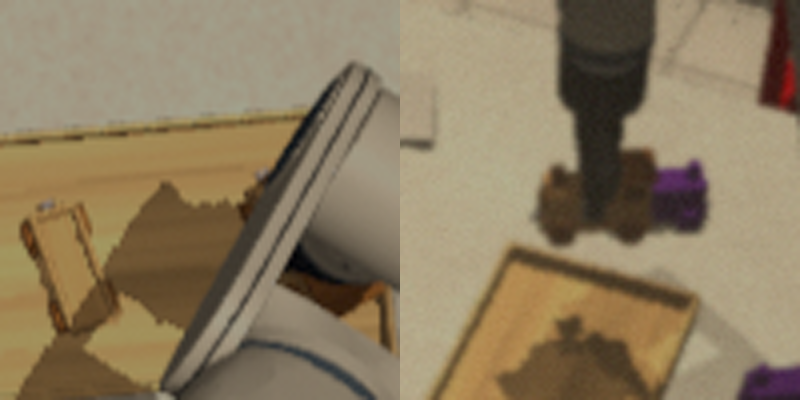

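The engine hangs level in the gripper, clear of the tray, and the wagon hasn't moved. I'll carry it to a spot beside the view point and turn it.

In the tool's units: -0.245 m is -0.8167, -0.22 m is -0.7333, 0.66 rad is 0.165.

shift_gripper:
  ticks:
    - [[0, 0, 0.015, 0.0167, -0.0667, 0, 0.02], [0, 0, 0.035, 0.05, -0.1667, 0, 0.02], [0, 0, 0.0575, 0.0833, -0.2833, 0, 0.02], [0, 0, 0.08, 0.1167, -0.4, 0, 0.02], [0, 0, 0.1025, 0.15, -0.5167, 0, 0.02], [0, 0, 0.125, 0.1833, -0.6333, 0, 0.02], [0, 0, 0.145, 0.2, -0.7333, 0, 0.02], [0, 0, 0.165, 0.2167, -0.8167, 0, 0.02]]

```text
t: 8.95
tcp_pos: [0.4395, -0.0797, 0.366]
ee_rot: [[0.985, -0.172, -0.002], [-0.172, -0.985, 0.001], [-0.002, -0.0, -1.0]]
ft_force: [0.7, 0.2, -0.8]
gripper_width: 0.0331
grip_force: 50.3
```

shift_gripper:
  ticks:
    - [[0, 0, 0, 0, 0, 0, 0.02], [0, 0, 0, 0, 0, 0, 0.02]]

```text
t: 9.12
tcp_pos: [0.4404, -0.0806, 0.3664]
ee_rot: [[0.986, -0.165, -0.001], [-0.165, -0.986, 0.0], [-0.001, 0.0, -1.0]]
ft_force: [0.9, -0.6, -2.4]
gripper_width: 0.0331
grip_force: 50.4
```

```bash
python3 -c "
from h import *
delta([.425,.0,.22],tilted(-9.7,29),.157)
delta([.439,.079,.2],tilted(-9.7,29),.157)"
```

```text
t 9.1167 rv [-0.001  0.507  0.003] d [-0.1046 -0.0772  0.0091] tcp [ 0.4404 -0.0806  0.3664]
t 9.1167 rv [-0.001  0.507  0.003] d [-0.1038 -0.1575  0.0291] tcp [ 0.4404 -0.0806  0.3664]
```

In the tool's units: -0.157 m is -0.5233, -0.14 m is -0.4667, 0.507 rad is 0.1268.

shift_gripper:
  ticks:
    - [[0, 0.0175, 0, -0.05, -0.0667, 0, 0.02], [0, 0.0375, 0, -0.1, -0.1333, 0, 0.02], [0, 0.0575, 0, -0.1667, -0.2, 0.0167, 0.02], [0, 0.0775, 0, -0.2167, -0.2667, 0.0333, 0.02], [0, 0.095, 0, -0.2667, -0.3333, 0.05, 0.02], [0, 0.1125, 0, -0.3167, -0.4, 0.0667, 0.02], [0, 0.1268, 0, -0.3467, -0.4667, 0.0833, 0.02], [0, 0.1268, 0, -0.3467, -0.5233, 0.0967, 0.02]]

```text
t: 9.78
tcp_pos: [0.3675, 0.0824, 0.3452]
ee_rot: [[0.869, -0.156, 0.469], [-0.139, -0.988, -0.072], [0.474, -0.003, -0.88]]
ft_force: [0.4, 0.9, -1.5]
gripper_width: 0.0331
grip_force: 50.6
```

shift_gripper:
  ticks:
    - [[0, 0, 0, 0, 0, 0, 0.02], [0, 0, 0, 0, 0, 0, 0.02], [0, 0, 0, 0, 0, 0, 0.02]]

```text
t: 10.03
tcp_pos: [0.3688, 0.0825, 0.3458]
ee_rot: [[0.868, -0.163, 0.468], [-0.147, -0.987, -0.071], [0.473, -0.007, -0.881]]
ft_force: [-0.7, -0.4, -1.3]
gripper_width: 0.0331
grip_force: 50.7
```

```bash
python3 - <<'E'
from h import *
delta([.439,.079,.2],tilted(-9.7,29),.157)
a=snap('top','f_top.png');b=snap('side','f_side.png')
f=lambda i,x,y,w,h,k:cv2.resize(i[y:y+h,x:x+w,::-1],None,fx=k,fy=k,interpolation=cv2.INTER_CUBIC)
cv2.imwrite('pics/crop6.png',np.hstack([f(a,215,125,100,125,4),f(b,225,170,100,125,4)]))
E
```

```text
t 10.0333 rv [-0.009  0.013  0.001] d [-0.0096 -0.0084  0.0045] tcp [0.3688 0.0825 0.3458]
```

View pics/crop6.png

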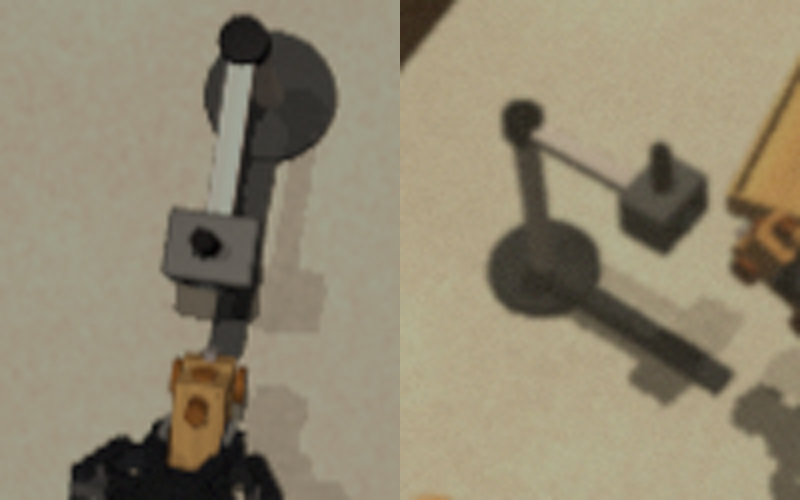

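```bash
python3 - <<'E'
from h import *
s=read_state();R=np.array(s['ee_rot']);m=np.array(s['tcp_pos'])+.157*R[:,2];print('mid',m)
ct=m+.025*R[:,0]-.029*R[:,2]
print('chimney expected',ct,'seen',plane('top',264.25,227.5,ct[2]))
hl=plane('top',265.9,185.1,.267)
# head top corners (crop) at z .223
q=[plane('top',215+u/4,125+v/4,.223) for u,v in[(172,208),(257,217),(250,287),(164,272)]]
c=np.mean(q,0);print('head centre',c,'yaw back',(q[0]+q[1]-q[2]-q[3])[:2],'handle',hl)
E
```

```text
mid [0.44225024 0.07092879 0.20754395]
chimney expected [0.4503796  0.06929456 0.24492366] seen [0.45714329 0.06695242 0.24492366]
head centre [0.56388195 0.05855021 0.223     ] yaw back [ 0.08703012 -0.01157561] handle [0.56256366 0.05791269 0.267     ]
```

In the tool's units: -0.009 m is -0.03, -0.007 m is -0.0233, 0.01 rad is 0.0025.

shift_gripper:
  ticks:
    - [[0, 0.0013, 0, -0.0133, -0.0133, 0.0067, 0.02], [0, 0.0025, 0, -0.03, -0.0233, 0.0133, 0.02], [0, 0.0025, 0, -0.03, -0.0233, 0.0133, 0.02], [0, 0.0025, 0, -0.03, -0.0233, 0.0133, 0.02]]

```text
t: 10.47
tcp_pos: [0.3665, 0.0845, 0.3445]
ee_rot: [[0.869, -0.156, 0.47], [-0.143, -0.988, -0.063], [0.474, -0.013, -0.881]]
ft_force: [-0.2, -0.2, -1.1]
gripper_width: 0.033
grip_force: 50.7
```

shift_gripper:
  ticks:
    - [[0, 0, 0, 0, 0, 0, 0.02], [0, 0, 0, 0, 0, 0, 0.02], [0, 0, 0, 0, 0, 0, 0.02], [0, 0, 0, 0, 0, 0, 0.02], [0, 0, 0, 0, 0, 0, 0.02], [0, 0, 0, 0, 0, 0, 0.02], [0, 0, 0, 0, 0, 0, 0.02], [0, 0, 0, 0, 0, 0, 0.02]]

```text
t: 11.13
tcp_pos: [0.3666, 0.0848, 0.3446]
ee_rot: [[0.869, -0.155, 0.47], [-0.142, -0.988, -0.062], [0.474, -0.013, -0.881]]
ft_force: [0.6, 0.2, -1.8]
gripper_width: 0.033
grip_force: 50.7
```

```bash
python3 - <<'E'
from h import *
s=read_state();print(np.round(s['qpos'],3),np.abs(s['dq']).max())
print(order.finish_job())
E
```

```text
[ 0.257  0.104  2.317 -0.62   0.314  2.541] 0.00178187735204193
the job is handed in; nothing more can be done
None
```

I handed the job in at about 11 s: the camera arm is over the foot (about 0.02 rad off) and the engine is held still in front of the lens, nose up about 28°. By my estimate the hood middle is about 12 mm from the view point. One risk is that the last joint read 2.541 rad against its 2.54 limit at hand-in, and no verdict was shown to me.

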